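# Clear the wrist rest and hold the damp box open

## Task

The painter needs both hands to take cups out of the damp box. Take the wooden wrist rest off its lid, hang it astride the dowel rail (one cheek on each side of the dowel) and let go of it; then lift the lid with the fingers to 60 degrees from closed and keep holding it there - the lid falls shut if let go, so finish while still holding it. Leave the other things on the table where they are.

Things in the scene. Friction and masses are not known exactly. Their poses are not given: they have to be found in the camera images.
- rest: Loose wooden wrist rest, grey felt top, lying on the closed lid. An upside-down channel 56 mm wide (x), 120 mm long (y), 55 mm high; two full-length cheeks 8 mm thick, 45 mm tall, 40 mm clear between them, under a 10 mm top; ends open. Origin: centre of its underside (level with the cheeks' lower edges), z up. About 0.18 kg. Grip from above across the 56 mm, a finger outside each cheek.
- rail: Dowel rail, fixed to the table: a 90 x 260 x 15 mm base board, two 30 x 18 mm posts (205 mm tall, 204 mm clear between them, standing along its y) and between them a level wooden dowel 16 mm thick along its y. Origin at the centre of the underside of the base board, on the table; z up.
- rail_mid (a point): Middle of the dowel, on its centre line, 180 mm above the table; y runs along the dowel.
- box: Plywood damp box, fixed to the table: 200 mm (its x) by 240 mm (its y), 110 mm high, open top covered by the lid, two cups inside. Origin at the centre of its underside, z up; its front (grip side) faces its -x, the hinge is along its upper edge at +x.
- lid_grip (a point): Centre of the lid's grip, a dark wooden block 40 mm (x) by 26 mm (y) by 32 mm high standing on the lid near its front edge, 185 mm from the hinge line and 26 mm above the lid's underside. The point turns with the lid: axes as the box's when closed. It is pinched across its 26 mm (y) width, parallel to the hinge line.
- lid_hinge (a point): Middle of the lid's hinge line, on the box's upper rear edge, 110 mm above the table; the hinge line is its y axis. The lid is 10 mm thick, 220 mm from the hinge to its front edge (it overhangs the box front by 20 mm) and 244 mm wide, about 0.5 kg.
- lid (a joint): Lid angle in rad: 0 closed and level, grows as the front edge rises, stop at 1.45. Free hinge with little friction: the lid falls shut from any angle.
- bowl: Bystander, to be left alone: white ceramic bowl 100 mm across, 50 mm high, standing just beyond the rail (its +x side). Origin under its centre.
- dish: Bystander, to be left alone: blue ceramic dish 90 mm across, 18 mm high, on the robot's side of the rail. Origin under its centre.
- jar: Bystander, to be left alone: glass jar with white lid, 52 mm across, 55 mm high, on the robot's side of the box. Origin under its centre.
- mug: Bystander, to be left alone: blue mug 80 mm across, 85 mm high, in the middle of the table's near part. Origin under its centre.
There are look-alikes about, which are no part of the job. There is more than one size of the rest; the job needs the smaller.

How it is judged (in metres and radians):
On the way, in this order (a step that is already met when the one before it is completed fails the run):
1. the wrist rest hangs astride the dowel, released, and the lid is still closed (x of rail_mid in the frame of rest between -0.016 and 0.016 m and z of rail_mid in the frame of rest between 0.022 and 0.045 m and y of rail_mid in the frame of rest between -0.05 and 0.05 m and angle between rest's own z axis and vertical below 0.7 rad and contact force between rest and rail above 0.5 N and contact force between rest and the arm below 0.05 N and contact force between rest and the fingers below 0.05 N and linear speed of rest below 0.05 m/s and value of joint lid below 0.1 rad), for 0.3 s.
2. the lid is held by the fingers about 60 degrees open (value of joint lid between 0.925 and 1.17 rad and velocity of joint lid between -0.1 and 0.1 rad/s and contact force between lid and the fingers above 0.3 N), for 0.3 s.
At the end, for the whole second after the job is handed in: The wrist rest hangs on the dowel between its cheeks, carried by the rail, untouched by the robot, at rest, its middle within 50 mm of the dowel's middle and leaning less than 40 degrees; the lid stands between 53 and 67 degrees, still, and the fingers are holding it (more than 0.3 N) (all of step 2 and x of rail_mid in the frame of rest between -0.016 and 0.016 m and z of rail_mid in the frame of rest between 0.022 and 0.045 m and y of rail_mid in the frame of rest between -0.05 and 0.05 m and angle between rest's own z axis and vertical below 0.7 rad and contact force between rest and rail above 0.5 N and contact force between rest and the arm below 0.05 N and contact force between rest and the fingers below 0.05 N and linear speed of rest below 0.05 m/s); the arm keeps its last pose, push and grip.
It fails at once if a bystander is moved by more than 30 mm (distance of any of bowl, dish, jar, mug from where it was at the start of the episode above 0.03 m).
It also fails if it takes over 61 s, if anything falls off the work surface, if the arm or the gripper's body presses on something with over 40 N, if the wrist force passes 120 N, or if a joint passes its speed limit or range.

## Robot

A 6-joint arm with a two-finger parallel gripper is mounted at the origin on the work surface. World frame = base frame: x ahead of the robot, y to its left, z up, the work surface at z = 0. Lengths are in m, angles in degrees, forces in N, time in s.
With the tool pointing down it reaches from about 0.275 to 0.75 m from the base axis. Payload 10.2 kg.
Tool frame: the origin (TCP) lies on the centre line of the jaws, within the pads' length; the fingertips stand 11 mm ahead of it and the grasp point (between the pads) lies 8 mm behind it (env.tip_extent is the distance from the TCP to the fingertips, in m); z points along the fingers, y is the line along which they close (so a half turn about z gives the same grasp; the last joint's range is limited). The gripper opens to 88 mm and grips with 3 to 60 N. Pads are 18 mm wide; open, the fingers measure 123 mm over their backs; the gripper's body (75 mm by 187 mm) begins 45 mm behind the grasp point.
Start: joints at [53.205, 17.928, 85.812, -0, 76.261, -12.8], TCP at [0.214, 0.48, 0.25] pointing down, gripper open.
Joint ranges: [-168.41, 168.41], [-55.51, 124.54], [10.69, 146.95], [-70.63, 250.63], [1, 178], [-165.06, 165.06]. Speed limits (degrees/s): [136.94, 136.94, 172.46, 180, 180, 180].

## Interface

Orientations are given as a 3x3 rotation matrix whose columns are the frame's x, y, z axes.
In Python, from station import env gives the robot as it stands. The module is installed in compiled form; this text tells all that it offers.
- The arm moves only by the tool move_arm, never from a script. Its argument "increments" is a list that holds one entry, the list of rows, each a list of 7 numbers: the shift along the tool's x, y, z in units of 0.8 m (1.0 is 0.8 m), then the turn, a rotation vector about the tool's x, y, z in units of 120 degrees (1.0 is 120 degrees), then the opening, from 0 (shut) to 1 (fully open). A call has exactly 10 rows; each row is the pose to reach, as a shift and turn from the pose commanded when the call began, along the tool's axes at that moment; what a row does not reach only later rows make up. A row lasts 1/10 s, in which the tool goes at most 50 mm and 8.59 degrees, less where a joint would pass 70% of its speed; a pose out of reach is approached as far as the arm can. A call with a number of a shift or a turn outside -1 to 1 is refused whole. A call with a gripper value outside its range is refused whole. The fingers move at their own pace and stop on an object; the grip force is fixed at half the most. Time passes only in rows, so rows that repeat a pose let the fingers close, or fill a call up. It gives the time, the measured TCP pose, the force, the opening and the grip force at its end, in the units of the state.
- env.observe(): the state, without advancing time (a new reading comes with each control period).
- env.get_image(name): name is "side" or "top" or "wrist"; returns (picture, depth): 420x560x3 uint8, blue, green, red; 420x560 float32, m along the optical axis (not along the pixel's ray), 0 where there is no reading.
- env.camera_params(name): a dict with "camera_matrix" (3x3 intrinsics, pixels), "eye" and "orientation" of the camera in the world; the wrist camera has in their place "tool_from_camera" (4x4, takes a point from camera to tool coordinates, whose origin is the TCP and whose axes are the flange's). Camera axes: x right, y down, z forward; pixel columns grow to the right and rows downward; lengths in m; the calibration is good to about 2 mm. A picture is of the moment at which its call begins: read the wrist's pose just before it. camera_params takes no time and is no camera call.
- env.sign_off(): hands the job in; it is judged then, once.
The state is a dict: "time_s": time; "q": joint angles; "joint_velocities": joint speeds; "joint_torque": joint torques, N m; "eef_pos": TCP position; "tcp_rot": TCP orientation; "wrist_force": force on the tool from outside, world axes, zero at the start; "moment": the same for the moment, N m; "grip_width": finger opening in m; "grip_force": force on a finger pad.
Only numpy, scipy, OpenCV 4.12 (cv2) and the standard library are available. Lean on these libraries where they do the work, as an engineer would, in place of code of your own. Each camera call takes 0.05 s, during which the arm holds its last target. There are 200 camera calls.

## Working session

There is one attempt and no reset: what is moved stays moved. The work goes in short steps, Python scripts to look and compute and a tool call to move; the robot and the scene stay as the last step left them, time stands still between calls to the robot, and variables do not carry over. Pictures are saved under pics/ and viewed, at most 10 in all, crops included, and the job is handed in when it is done.

Besides the shell and the picture viewer there is one more tool, called as name([rows], argument=value, ...), one row to a line, values as JSON. move_arm: Moves the arm, as the interface text tells. Its arguments: {"type":"object","properties":{"increments":{"type":"array"}},"required":["increments"]}

```bash
mkdir -p pics
cat > h.py <<'E'
import numpy as np, cv2
from station import env
def grab(n):
    s=env.observe(); im,d=env.get_image(n); p=env.camera_params(n); K=np.array(p['camera_matrix'])
    if n=='wrist':
        T=np.eye(4);T[:3,:3]=s['tcp_rot'];T[:3,3]=s['eef_pos'];T=T@np.array(p['tool_from_camera'])
    else:
        T=np.eye(4);T[:3,:3]=p['orientation'];T[:3,3]=p['eye']
    return im,d,K,T
def cloud(d,K,T):
    v,u=np.mgrid[:d.shape[0],:d.shape[1]]
    P=np.stack([(u-K[0,2])/K[0,0]*d,(v-K[1,2])/K[1,1]*d,d],-1)@T[:3,:3].T+T[:3,3]
    P[d<=0]=np.nan
    return P
E
python3 - <<'E'
from h import *
for n in ['top','side']:
    im,d,K,T=grab(n); cv2.imwrite(f'pics/{n}0.png',im); np.savez(f'{n}0.npz',im=im,d=d,K=K,T=T); print(n,T.round(3).tolist(),(d>0).mean())
s=env.observe();print(s['time_s'],s['eef_pos'],np.array(s['tcp_rot']).round(3).tolist(),s['grip_width'],env.tip_extent)
E
```

```text
top [[0.019, -0.981, 0.192, 0.264], [-0.999, -0.026, -0.035, 0.004], [0.039, -0.191, -0.981, 1.137], [0.0, 0.0, 0.0, 1.0]] 0.9961224489795918
side [[0.978, -0.094, 0.184, 0.304], [-0.205, -0.534, 0.82, -0.795], [0.021, -0.84, -0.541, 0.641], [0.0, 0.0, 0.0, 1.0]] 0.9961479591836735
0.1 [0.21338707 0.47946234 0.24923246] [[-0.914, 0.407, -0.001], [0.407, 0.914, -0.001], [0.0, -0.001, -1.0]] 0.08810137869445712 0.011
```

View pics/top0.png

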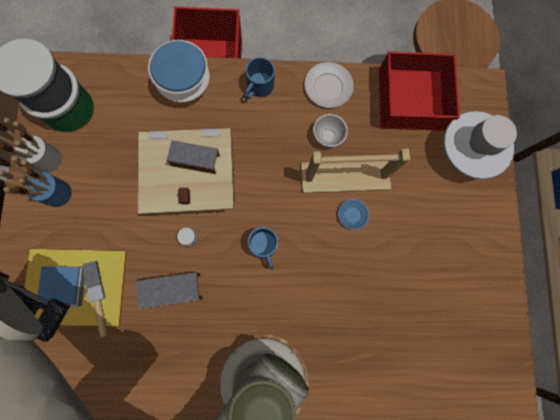

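View pics/side0.png

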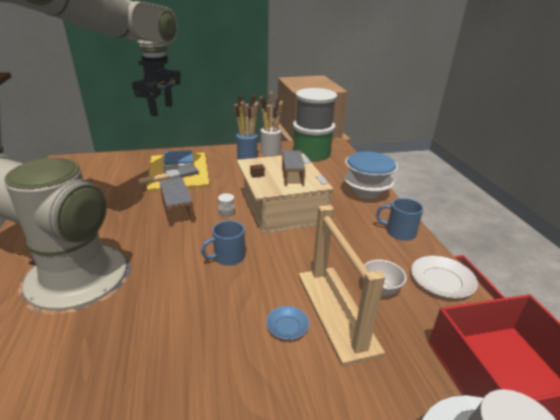

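The top view shows the box lid around (185,170), with the dark grip block at (184,195) and a wrist rest on it at (193,155). The dowel runs from (313,160) to (405,157). Two things could be the rest: the one on the lid at (193,155), about 50 px long, and one on the table at (167,290), about 62 px long. The one on the lid fits the description because it is smaller and lies on the closed lid. I'll measure it and check in a crop.

```bash
cat > m.py <<'E'
from h import *
z=np.load('top0.npz'); im=z['im'];P=cloud(z['d'],z['K'],z['T'])
def rect(name,m,box):
    u0,v0,u1,v1=box; M=np.zeros(m.shape,bool); M[v0:v1,u0:u1]=m[v0:v1,u0:u1]
    M=cv2.morphologyEx(M.astype(np.uint8),cv2.MORPH_OPEN,np.ones((2,2)))>0
    q=P[M]; (c,sz,a)=cv2.minAreaRect((q[:,:2]*1000).astype(np.float32))
    print(name,len(q),'c',np.round(c,1),'sz',np.round(sz,1),'ang',round(a,2),'z med',np.round(np.median(q[:,2]),4))
    return q
Z=P[...,2]
rect('lid',(Z>.105)&(Z<.135),(125,115,245,225))
rect('rest',(Z>.160)&(Z<.19),(150,130,230,185))
rect('big',(Z>.03)&(Z<.1),(125,260,210,320))
rect('grip',(Z>.138)&(Z<.165),(165,180,200,210))
q=rect('dowel',(Z>.172)&(Z<.195),(318,145,398,185))
print(np.polyfit(q[:,1],q[:,0],1))
rect('posts',(Z>.196)&(Z<.22),(295,140,420,185))
rect('base',(Z>.007)&(Z<.022),(295,145,400,200))
for n,b in dict(bowl=(310,112,350,150),dish=(335,198,372,232),jar=(172,222,200,250),mug=(240,222,285,270)).items():
    rect(n,(Z>.012),b)
cv2.imwrite('pics/crop.png',cv2.resize(im[110:320,110:260],None,fx=3.5,fy=2.8,interpolation=cv2.INTER_CUBIC)[:600])
E
python3 m.py
```

```text
lid 6159 c [434.9 239.4] sz [  8.2 172.7] ang 171.93 z med nan
rest 1095 c [579.8 189.2] sz [117.6  68.8] ang 81.0 z med nan
big 1752 c [nan nan] sz [0. 0.] ang 0.0 z med nan
grip 179 c [472.9 210.7] sz [36.7 24.4] ang 2.61 z med 0.1519
dowel 492 c [ 608.9 -235.9] sz [ 44.7 239.8] ang 16.78 z med nan
 ** On entry to DLASCL parameter number  4 had an illegal value
 ** On entry to DLASCL parameter number  4 had an illegal value
 ** On entry to DLASCL parameter number  4 had an illegal value
 ** On entry to DLASCL parameter number  4 had an illegal value
 ** On entry to DLASCL parameter number  5 had an illegal value
 ** On entry to DLASCL parameter number  4 had an illegal valueTraceback (most recent call last):
  File "m.py", line 15, in <module>
    print(np.polyfit(q[:,1],q[:,0],1))
          ~~~~~~~~~~^^^^^^^^^^^^^^^^^
    c, resids, rank, s = lstsq(lhs, rhs, rcond)
                         ~~~~~^^^^^^^^^^^^^^^^^
    x, resids, rank, s = _umath_linalg.lstsq(a, b, rcond,
                         ~~~~~~~~~~~~~~~~~~~^^^^^^^^^^^^^
                                             signature=signature)
                                             ^^^^^^^^^^^^^^^^^^^^
    raise LinAlgError("SVD did not converge in Linear Least Squares")
numpy.linalg.LinAlgError: SVD did not converge in Linear Least Squares
```

Run:
```python
from h import *
z=np.load('side0.npz'); im=z['im'];P=cloud(z['d'],z['K'],z['T'])
Z=P[...,2]
def rect(name,m,box):
    u0,v0,u1,v1=box; M=np.zeros(m.shape,bool); M[v0:v1,u0:u1]=m[v0:v1,u0:u1]
    q=P[M]; (c,sz,a)=cv2.minAreaRect((q[:,:2]*1000).astype(np.float32))
    print(name,len(q),'c',np.round(c,1),'sz',np.round(sz,1),'ang',round(a,2),'z med',np.round(np.median(q[:,2]),4)); return q
rect('rest',(Z>.168)&(Z<.185),(270,140,315,190))
rect('lid',(Z>.112)&(Z<.127),(225,140,335,215))
rect('grip',(Z>.14)&(Z<.165),(245,155,270,185))
q=rect('dowel',(Z>.172)&(Z<.195),(325,200,372,290));print(np.polyfit(q[:,1],q[:,0],1))
```

```text
rest 401 c [573.6 189.2] sz [122.2  55.2] ang 81.0 z med 0.175
lid 2382 c [548.9 216.2] sz [220.4 248.9] ang 4.41 z med 0.1201
grip 102 c [473.  209.2] sz [37.9 25.1] ang 4.07 z med 0.1503
dowel 682 c [ 572.5 -238.7] sz [ 22.6 226.3] ang 1.24 z med 0.1859
[-0.02201162  0.56503409]
```

Run:
```python
import cv2
a=cv2.imread('pics/top0.png')[110:320,110:260]; cv2.imwrite('pics/crop2.png',cv2.resize(a,None,fx=2.8,fy=2.8,interpolation=cv2.INTER_CUBIC))
```

```text
(no output)
```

View pics/crop2.png

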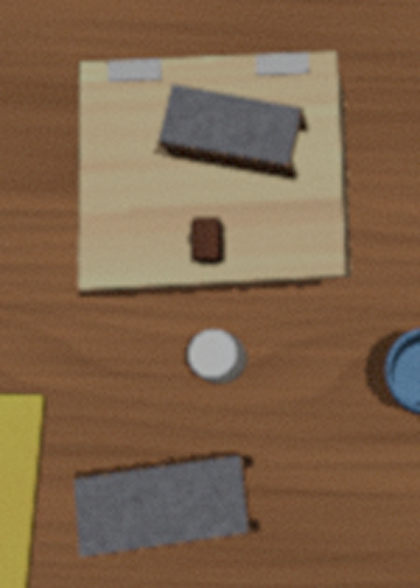

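The crop confirms it. The rest on the lid (crop (230,130)) measures 122 x 55 mm, which is the smaller one; the one at crop (165,505) is longer. I'll fix the masks and refine the rail.

```bash
sed -i "s/^    M=cv2.morph.*$/    M\&=~np.isnan(P[...,2])/; s/^cv2.imwrite.*//" m.py; python3 m.py
python3 - <<'E'
from h import *
for n,b in (('top',(326,150,392,172)),('side',(329,215,368,285))):
    z=np.load(n+'0.npz');P=cloud(z['d'],z['K'],z['T']);Z=P[...,2]
    M=np.zeros(Z.shape,bool);u0,v0,u1,v1=b;M[v0:v1,u0:u1]=1;M&=(Z>.183)&(Z<.195);q=P[M]
    print(n,len(q),q[:,1].min(),q[:,1].max(),np.polyfit(q[:,1],q[:,0],1),q[:,2].max())
E
```

```text
lid 6159 c [549.7 218.3] sz [222.1 244.7] ang 4.54 z med 0.1213
rest 1096 c [574.  191.4] sz [120.2  56.7] ang 81.0 z med 0.1758
big 1752 c [236.8 252.6] sz [ 72.6 155.4] ang 9.21 z med 0.0723
grip 179 c [474.  211.9] sz [39.6 26.3] ang 4.19 z med 0.1522
dowel 495 c [ 573.8 -223.9] sz [ 22.9 203.5] ang 6.12 z med 0.187
[-0.06938836  0.55654629]
posts 200 c [ 574.3 -229.7] sz [ 30.4 239.6] ang 3.81 z med 0.2049
base 2277 c [ 571.3 -229.2] sz [302.4 135.3] ang 82.22 z med 0.0156
bowl 641 c [ 701.7 -179.2] sz [97.1 97.6] ang 89.36 z med 0.0308
dish 302 c [ 460.  -250.3] sz [86.1 85.7] ang 89.39 z med 0.016
jar 307 c [380.5 215.7] sz [48.9 47.4] ang 13.48 z med 0.0546
mug 327 c [354.1  11.1] sz [ 78.1 105.9] ang 81.81 z med 0.0756
top 375 -0.3098312362509864 -0.14365593427894982 [-0.06528721  0.5580994 ] 0.19184186332893016
side 433 -0.34549271737728204 -0.1259048774501912 [-0.03029178  0.56471781] 0.19417167103956068
```

```bash
cat > go.py <<'E'
from h import *
from scipy.spatial.transform import Rotation as Ro
def R(a,tilt=0,az=0):
    """tool y heading a (deg); tilt: turn about world-horizontal axis at heading az+90, leaning tool top toward az"""
    a=np.radians(a); y=[np.cos(a),np.sin(a),0]; x=[-np.sin(a),np.cos(a),0]
    M=np.array([x,y,[0,0,-1]]).T
    k=np.radians(az+90); return Ro.from_rotvec(np.radians(tilt)*np.array([np.cos(k),np.sin(k),0])).as_matrix()@M
def delta(p,Rt):
    s=env.observe(); R0=np.array(s['tcp_rot']); 
    d=R0.T@(np.array(p)-s['eef_pos'])/.8; w=np.degrees(Ro.from_matrix(R0.T@Rt).as_rotvec())/120
    print('t',s['time_s'],'pos',np.round(s['eef_pos'],4),'d',d.round(4),'w',w.round(4),'grip',s['grip_width'],s['grip_force'],'F',np.round(s['wrist_force'],1),'q',np.round(s['q'],1))
E
python3 -c "
from go import *
delta([.574,.190,.25],R(-9))"
```

```text
t 0.1 pos [0.2134 0.4795 0.2492] d [-0.5589 -0.1473 -0.0009] w [-5.000e-04  3.000e-04  6.251e-01] grip 0.08810137869445712 0.0 F [-0.1 -0.1  0.7] q [ 53.2  18.   85.8  -0.   76.3 -12.8]
```

move_arm([
  [[-0.056,-0.015,0,0,0,0.0625,1],[-0.112,-0.029,0,0,0,0.125,1],[-0.168,-0.044,0,0,0,0.1875,1],[-0.224,-0.059,0,0,0,0.25,1],[-0.279,-0.074,0,0,0,0.3125,1],[-0.335,-0.088,0,0,0,0.375,1],[-0.391,-0.103,0,0,0,0.4375,1],[-0.447,-0.118,0,0,0,0.5,1],[-0.503,-0.133,0,0,0,0.5625,1],[-0.559,-0.147,0,0,0,0.625,1]],
])

```text
time_s: 1.1
eef_pos: [0.5754, 0.1888, 0.2494]
tcp_rot: [[0.162, 0.987, -0.001], [0.987, -0.162, -0.0], [-0.0, -0.001, -1.0]]
wrist_force: [0.0, 0.7, -0.0]
grip_width: 0.0883
grip_force: 0.0
```

```bash
python3 -c "
from go import *
delta([.574,.190,.142],R(-9))
im,d,K,T=grab('wrist'); cv2.imwrite('pics/w1.png',im); np.savez('w1.npz',im=im,d=d,K=K,T=T)
P=cloud(d,K,T);Z=P[...,2]
for lo,hi in((.165,.185),(.112,.128)):
  q=P[(Z>lo)&(Z<hi)]; print(len(q),cv2.minAreaRect((q[:,:2]*1000).astype(np.float32)),np.median(q[:,2]))
"
```

```text
t 1.1 pos [0.5754 0.1888 0.2494] d [ 0.0012 -0.0019  0.1342] w [-0.0003  0.0001 -0.0027] grip 0.08826231250782718 0.0 F [ 0.   0.7 -0. ] q [ 7.1 28.3 70.8  0.  80.9 16.4]
14539 ((573.4669189453125, 191.59169006347656), (119.73020935058594, 56.18867492675781), 81.06695556640625) 0.1755364340292526
67705 ((618.8541259765625, 223.36245727539062), (361.8800964355469, 244.18614196777344), 4.571514129638672) 0.12055329947888671
```

View pics/w1.png

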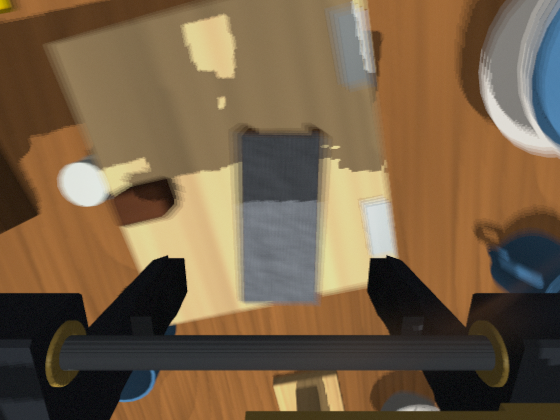

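The wrist view shows the felt top at (240–320, 135–300), centred between the fingers. Next I descend and close on it.

move_arm([
  [[0.001,-0.001,0.03,0,0,0,1],[0.002,-0.002,0.06,0,0,0,1],[0.002,-0.002,0.09,0,0,0,1],[0.002,-0.002,0.115,0,0,0,1],[0.002,-0.002,0.134,0,0,0,1],[0.002,-0.002,0.134,0,0,0,0.5],[0.002,-0.002,0.134,0,0,0,0.4],[0.002,-0.002,0.134,0,0,0,0.4],[0.002,-0.002,0.134,0,0,0,0.4],[0.002,-0.002,0.134,0,0,0,0.4]],
])

```text
time_s: 2.15
eef_pos: [0.5733, 0.1922, 0.1434]
tcp_rot: [[0.156, 0.988, 0.002], [0.988, -0.156, 0.0], [0.0, 0.002, -1.0]]
wrist_force: [0.3, -0.0, 2.0]
grip_width: 0.0556
grip_force: 30.0
```

move_arm([
  [[0,0,-0.01,0,0,0,0.4],[0,0,-0.03,0,0,0,0.4],[0,0,-0.05,0,0,0,0.4],[0,0,-0.07,0,0,0,0.4],[0,0,-0.09,0,0,0,0.4],[0,0,-0.11,0,0,0,0.4],[0,0,-0.13,0,0,0,0.4],[0,0,-0.145,0,0,0,0.4],[0,0,-0.155,0,0,0,0.4],[0,0,-0.155,0,0,0,0.4]],
])

```text
time_s: 3.15
eef_pos: [0.5731, 0.1922, 0.2675]
tcp_rot: [[0.156, 0.988, 0.001], [0.988, -0.156, 0.0], [0.0, 0.001, -1.0]]
wrist_force: [0.0, -0.5, -2.4]
grip_width: 0.0558
grip_force: 30.0
```

```bash
python3 -c "
from go import *
delta([.5735,-.230,.266],R(3.8))"
```

```text
t 3.15 pos [0.5731 0.1922 0.2675] d [-0.5212  0.083   0.0017] w [ 7.000e-04 -1.000e-04 -1.066e-01] grip 0.055805815323818946 29.99917551409453 F [ 0.  -0.5 -2.4] q [ 7.4 27.5 69.3 -0.  83.1 16.4]
```

move_arm([
  [[-0.02,0.003,0,0,0,-0.004,0.4],[-0.06,0.01,0,0,0,-0.012,0.4],[-0.11,0.017,0,0,0,-0.022,0.4],[-0.165,0.026,0,0,0,-0.034,0.4],[-0.22,0.035,0,0,0,-0.045,0.4],[-0.275,0.044,0,0,0,-0.056,0.4],[-0.33,0.053,0,0,0,-0.067,0.4],[-0.385,0.061,0,0,0,-0.079,0.4],[-0.43,0.068,0,0,0,-0.088,0.4],[-0.46,0.073,0,0,0,-0.094,0.4]],
])

```text
time_s: 4.15
eef_pos: [0.5724, -0.1829, 0.2655]
tcp_rot: [[-0.039, 0.999, -0.002], [0.999, 0.039, 0.001], [0.001, -0.002, -1.0]]
wrist_force: [0.3, 0.7, -2.2]
grip_width: 0.0557
grip_force: 30.0
```

```bash
python3 -c "
from go import *
delta([.5735,-.230,.266],R(3.8))
im,d,K,T=grab('top'); P=cloud(d,K,T); Z=P[...,2]
for n,lo,hi,b in (('dowel',.183,.195,(320,140,396,185)),('posts',.197,.215,(295,140,420,185))):
  M=np.zeros(Z.shape,bool);u0,v0,u1,v1=b;M[v0:v1,u0:u1]=1;q=P[M&(Z>lo)&(Z<hi)]; print(n,len(q),cv2.minAreaRect((q[:,:2]*1000).astype(np.float32)))
im,d,K,T=grab('wrist'); cv2.imwrite('pics/w2.png',im);P=cloud(d,K,T); Z=P[...,2]
q=P[(Z>.183)&(Z<.192)&(abs(P[...,1]+.23)<.1)&(abs(P[...,0]-.574)<.03)];print('wrist dowel',len(q),np.polyfit(q[:,1],q[:,0],1) if len(q)>9 else 0, q[:,1].min(),q[:,1].max())
"
```

```text
t 4.15 pos [ 0.5724 -0.1829  0.2655] d [-0.0588 -0.001  -0.0007] w [-0.0007 -0.0003 -0.0132] grip 0.05568103365722397 29.99964033253491 F [ 0.3  0.7 -2.2] q [-28.9  27.2  70.1  -0.   82.8 -31.1]
dowel 26 ((579.8610229492188, -313.39697265625), (13.472476959228516, 13.49644660949707), 0.6527383327484131)
posts 98 ((581.6477661132812, -340.44842529296875), (30.090768814086914, 18.283935546875), 4.305997371673584)
wrist dowel 592 [-0.00938777  0.5661646 ] -0.14753497364650775 -0.13070226840946259
```

View pics/w2.png

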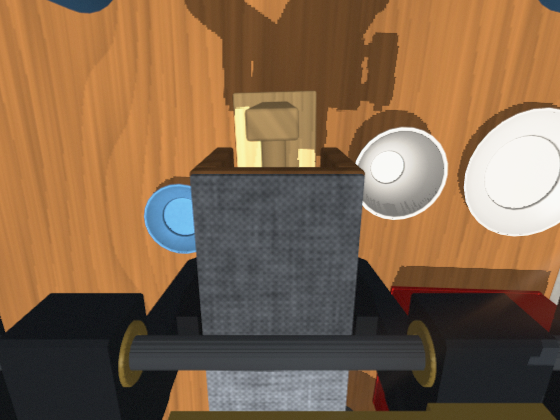

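The wrist view shows the rest held level above the dowel, with the near post at (273,122) in the middle of the channel opening. Both views agree on the dowel line.

move_arm([
  [[-0.02,0,0,0,0,-0.004,0.4],[-0.04,-0.001,0,0,0,-0.008,0.4],[-0.0585,-0.001,0,0,0,-0.013,0.4],[-0.0585,-0.001,0,0,0,-0.013,0.4],[-0.0585,-0.001,0.02,0,0,-0.013,0.4],[-0.0585,-0.001,0.04,0,0,-0.013,0.4],[-0.0585,-0.001,0.06,0,0,-0.013,0.4],[-0.0585,-0.001,0.08,0,0,-0.013,0.4],[-0.0585,-0.001,0.1,0,0,-0.013,0.4],[-0.0585,-0.001,0.115,0,0,-0.013,0.4]],
])

```text
time_s: 5.25
eef_pos: [0.574, -0.2257, 0.1733]
tcp_rot: [[-0.068, 0.998, -0.001], [0.998, 0.068, 0.001], [0.001, -0.001, -1.0]]
wrist_force: [-0.8, -0.1, -0.7]
grip_width: 0.0556
grip_force: 30.0
```

```bash
python3 -c "
from go import *
delta([.5737,-.230,.1665],R(3.8))"
```

```text
t 5.25 pos [ 0.574  -0.2257  0.1733] d [-0.0054 -0.0007  0.0084] w [-0.0006 -0.0006  0.0007] grip 0.0556207135685939 29.99923642259091 F [-0.8 -0.1 -0.7] q [-32.3  33.1  74.7   0.   72.3 -36.2]
```

move_arm([
  [[-0.002,0,0.001,0,0,0,0.4],[-0.003,0,0.002,0,0,0,0.4],[-0.004,0,0.003,0,0,0,0.4],[-0.004,0,0.004,0,0,0,0.4],[-0.004,0,0.005,0,0,0,0.4],[-0.004,0,0.006,0,0,0,0.4],[-0.004,0,0.007,0,0,0,0.4],[-0.004,0,0.008,0,0,0,0.4],[-0.004,0,0.008,0,0,0,0.4],[-0.004,0,0.008,0,0,0,0.4]],
])

```text
time_s: 6.25
eef_pos: [0.5743, -0.2304, 0.1681]
tcp_rot: [[-0.067, 0.998, -0.0], [0.998, 0.067, -0.0], [-0.0, -0.0, -1.0]]
wrist_force: [0.1, 0.2, -1.6]
grip_width: 0.0562
grip_force: 30.0
```

move_arm([
  [[0,0,0.001,0,0,0,0.4],[0,0,0.002,0,0,0,0.4],[0,0,0.003,0,0,0,0.4],[0,0,0.003,0,0,0,0.4],[0,0,0.003,0,0,0,0.7],[0,0,0.003,0,0,0,0.8],[0,0,0.003,0,0,0,0.9],[0,0,0.003,0,0,0,0.95],[0,0,0.003,0,0,0,0.95],[0,0,0.003,0,0,0,0.95]],
])

```text
time_s: 7.25
eef_pos: [0.5743, -0.2305, 0.1657]
tcp_rot: [[-0.067, 0.998, 0.0], [0.998, 0.067, -0.0], [-0.0, 0.0, -1.0]]
wrist_force: [0.5, -0.8, -0.3]
grip_width: 0.0835
grip_force: 0.0
```

move_arm([
  [[0,0,-0.01,0,0,0,0.95],[0,0,-0.025,0,0,0,0.95],[0,0,-0.045,0,0,0,0.95],[0,0,-0.065,0,0,0,0.95],[0,0,-0.085,0,0,0,0.95],[0,0,-0.105,0,0,0,0.95],[0,0,-0.125,0,0,0,0.95],[0,0,-0.14,0,0,0,0.95],[0,0,-0.15,0,0,0,0.95],[0,0,-0.15,0,0,0,0.95]],
])

```text
time_s: 8.25
eef_pos: [0.5745, -0.2306, 0.287]
tcp_rot: [[-0.067, 0.998, 0.002], [0.998, 0.067, -0.001], [-0.001, 0.002, -1.0]]
wrist_force: [0.3, 0.1, -0.5]
grip_width: 0.0836
grip_force: 0.0
```

```bash
python3 -c "
from go import *
im,d,K,T=grab('side'); cv2.imwrite('pics/s2.png',cv2.resize(im[180:380,240:460],None,fx=2.5,fy=2.5)); P=cloud(d,K,T); Z=P[...,2]
q=P[(Z>.18)&(Z<.215)&(abs(P[...,1]+.23)<.09)&(abs(P[...,0]-.574)<.06)];print('resttop',len(q),cv2.minAreaRect((q[:,:2]*1000).astype(np.float32)),np.median(q[:,2]))
A=np.c_[q[:,:2],np.ones(len(q))];print('slope',np.linalg.lstsq(A,q[:,2],rcond=None)[0])
b=4.4*np.pi/180; delta([.474,.2105,.25],R(94.4))
print(P[(Z>.112)&(Z<.127)&(P[...,1]>.1)].mean(0))
"
```

```text
resttop 1548 ((573.1569213867188, -229.48130798339844), (57.05295944213867, 179.70433044433594), 3.784930467605591) 0.19716391716883214
slope [0.08378619 0.03460591 0.15532045]
t 8.3 pos [ 0.5744 -0.2305  0.2859] d [ 0.5584 -0.0882  0.0447] w [ 0.000e+00  2.000e-04 -7.546e-01] grip 0.084096192646145 0.0 F [ 0.5  0.9 -0.7] q [-32.7  29.1  64.3  -0.   86.6 -36.5]
[0.65014406 0.59975355 0.11984378]
```

View pics/s2.png

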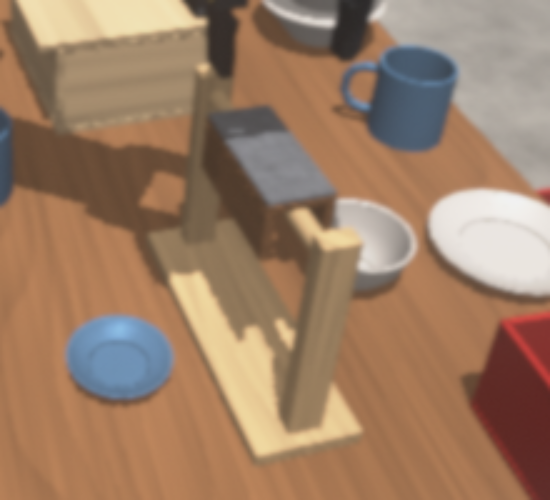

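The crop shows the rest sitting astride the dowel at about (270,160), level, with a cheek on each side. Now to the lid grip.

move_arm([
  [[0.03,-0.005,0,0,0,-0.04,0.95],[0.075,-0.012,0,0,0,-0.1,0.95],[0.12,-0.019,0,0,0,-0.16,0.95],[0.165,-0.026,0,0,0,-0.22,0.95],[0.21,-0.033,0,0,0,-0.28,0.95],[0.255,-0.04,0,0,0,-0.34,0.95],[0.3,-0.047,0,0,0,-0.4,0.95],[0.345,-0.054,0,0,0,-0.46,0.95],[0.39,-0.061,0,0,0,-0.52,0.95],[0.435,-0.068,0,0,0,-0.58,0.95]],
])

```text
time_s: 9.3
eef_pos: [0.4959, 0.1145, 0.285]
tcp_rot: [[-0.96, 0.28, -0.001], [0.28, 0.96, 0.0], [0.001, -0.0, -1.0]]
wrist_force: [-0.3, -0.1, -0.2]
grip_width: 0.0835
grip_force: 0.0
```

```bash
python3 -c "
from go import *
delta([.474,.2112,.20],R(94.4))"
```

```text
t 9.3 pos [0.4959 0.1145 0.285 ] d [0.06   0.1084 0.1063] w [-1.000e-04 -6.000e-04 -1.722e-01] grip 0.08345893773554668 0.0 F [-0.3 -0.1 -0.2] q [ -0.2  14.5  85.   -0.   80.6 -73.9]
```

move_arm([
  [[0.012,0.022,0,0,0,-0.034,0.95],[0.024,0.044,0,0,0,-0.068,0.95],[0.036,0.066,0,0,0,-0.102,0.95],[0.048,0.088,0,0,0,-0.136,0.95],[0.06,0.108,0.02,0,0,-0.172,0.95],[0.06,0.108,0.04,0,0,-0.172,0.95],[0.06,0.108,0.06,0,0,-0.172,0.95],[0.06,0.108,0.08,0,0,-0.172,0.95],[0.06,0.108,0.1,0,0,-0.172,0.95],[0.06,0.108,0.106,0,0,-0.172,0.95]],
])

```text
time_s: 10.3
eef_pos: [0.4744, 0.2095, 0.1989]
tcp_rot: [[-0.997, -0.071, -0.004], [-0.071, 0.997, -0.001], [0.004, -0.0, -1.0]]
wrist_force: [-0.0, 0.2, -0.2]
grip_width: 0.0836
grip_force: 0.0
```

```bash
python3 -c "
from go import *
im,d,K,T=grab('wrist'); P=cloud(d,K,T); Z=P[...,2]
M=(Z>.148)&(Z<.156)&(abs(P[...,1]-.211)<.03)&(abs(P[...,0]-.474)<.035)
q=P[M];print('grip',len(q),cv2.minAreaRect((q[:,:2]*1000).astype(np.float32)),np.median(q[:,2]))
q=P[(Z>.113)&(Z<.127)];print('lidz',np.median(q[:,2]))
delta([.474,.2112,.137],R(94.4))"
```

```text
grip 2713 ((473.1148681640625, 211.5513153076172), (39.63283920288086, 25.968442916870117), 4.8224778175354) 0.15239864930063934
lidz 0.12073260568806267
t 10.35 pos [0.4746 0.2095 0.1992] d [0.0003 0.0022 0.0777] w [-0.0002 -0.0016 -0.0026] grip 0.08360497156245326 0.0 F [-1.1 -0.1  0.2] q [ 10.9  19.8  91.1  -0.   69.3 -83.2]
```

move_arm([
  [[0.001,0.002,0.02,0,0,-0.003,0.95],[0.001,0.002,0.04,0,0,-0.003,0.95],[0.001,0.002,0.06,0,0,-0.003,0.95],[0.001,0.002,0.07,0,0,-0.003,0.95],[0.001,0.002,0.077,0,0,-0.003,0.95],[0.001,0.002,0.077,0,0,-0.003,0.6],[0.001,0.002,0.077,0,0,-0.003,0.3],[0.001,0.002,0.077,0,0,-0.003,0.1],[0.001,0.002,0.077,0,0,-0.003,0.1],[0.001,0.002,0.077,0,0,-0.003,0.1]],
])

```text
time_s: 11.35
eef_pos: [0.4745, 0.2112, 0.1396]
tcp_rot: [[-0.997, -0.078, 0.0], [-0.078, 0.997, 0.0], [-0.0, 0.0, -1.0]]
wrist_force: [0.0, -0.6, -0.3]
grip_width: 0.0459
grip_force: 0.0
```

```bash
cat > arc.py <<'E'
from go import *
# planned TCP on the lid's arc, relative to the pose at closed, in the closed pose's tool axes; tool tilt = k*lid
def arc(p0,yaw,l0,angs,k):
    b=np.radians(yaw); ex=np.array([np.cos(b),np.sin(b),0]); h=np.array([0,0,.11])
    r=.185; hz=p0[2]-.11
    R0=R(yaw+90,k*l0,yaw); base=None
    def pos(t):
        t=np.radians(t); return ex*(-r*np.cos(t)+hz*np.sin(t))+np.array([0,0,1])*(r*np.sin(t)+hz*np.cos(t))
    for t in angs:
        d=R0.T@(pos(t)-pos(l0))/.8; w=np.degrees(Ro.from_matrix(R0.T@R(yaw+90,k*t,yaw)).as_rotvec())/120
        print(t,d.round(4),w.round(4))
E
python3 -c "
from arc import *
delta([.4733,.2115,.137],R(94.4))
arc([0,0,.137],4.5,0,np.arange(3,31,3),.5)
arc([0,0,.137],4.5,30,np.arange(33,61,3),.5)"
```

```text
t 11.35 pos [0.4745 0.2112 0.1396] d [0.0015 0.0005 0.0033] w [0.     0.0002 0.0004] grip 0.04593211462950717 0.0 F [ 0.  -0.6 -0.3] q [ 11.1  23.8  95.1   0.   61.  -83.4]
3 [-0.0021  0.     -0.0121] [0.     0.0125 0.    ]
6 [-0.0048  0.     -0.024 ] [-0.     0.025  0.   ]
9 [-0.0081  0.     -0.0358] [0.     0.0375 0.    ]
12 [-0.0121  0.     -0.0473] [0.   0.05 0.  ]
15 [-0.0166  0.     -0.0587] [0.     0.0625 0.    ]
18 [-0.0217  0.     -0.0698] [0.    0.075 0.   ]
21 [-0.0275  0.     -0.0806] [0.     0.0875 0.    ]
24 [-0.0337  0.     -0.0911] [-0.   0.1 -0. ]
27 [-0.0405  0.     -0.1013] [-0.      0.1125 -0.    ]
30 [-0.0479  0.     -0.1111] [-0.     0.125  0.   ]
33 [-0.0051 -0.     -0.0111] [0.     0.0125 0.    ]
36 [-0.0108 -0.     -0.0219] [ 0.     0.025 -0.   ]
39 [-0.0171 -0.     -0.0324] [-0.      0.0375  0.    ]
42 [-0.0239  0.     -0.0426] [ 0.    0.05 -0.  ]
45 [-0.0312  0.     -0.0524] [ 0.      0.0625 -0.    ]
48 [-0.0391  0.     -0.0618] [ 0.     0.075 -0.   ]
51 [-0.0474  0.     -0.0708] [ 0.      0.0875 -0.    ]
54 [-0.0562  0.     -0.0793] [ 0.   0.1 -0. ]
57 [-0.0654  0.     -0.0874] [-0.      0.1125 -0.    ]
60 [-0.075   0.     -0.0949] [ 0.     0.125 -0.   ]
```

move_arm([
  [[0.001,0,0.002,0,0,0,0.5],[0.001,0,0.002,0,0,0,0.3],[0.001,0,0.002,0,0,0,0.1],[0.001,0,0.002,0,0,0,0.1],[0.001,0,0.002,0,0,0,0.1],[0.001,0,0.002,0,0,0,0.1],[0.001,0,0.002,0,0,0,0.1],[0.001,0,0.002,0,0,0,0.1],[0.001,0,0.002,0,0,0,0.1],[0.001,0,0.002,0,0,0,0.1]],
])

```text
time_s: 12.35
eef_pos: [0.4735, 0.2121, 0.1377]
tcp_rot: [[-0.997, -0.077, 0.0], [-0.077, 0.997, 0.002], [-0.0, 0.002, -1.0]]
wrist_force: [0.3, 7.1, -1.3]
grip_width: 0.0257
grip_force: 30.0
```

move_arm([
  [[-0.001,0,-0.006,0,0.006,0,0.1],[-0.002,0,-0.012,0,0.0125,0,0.1],[-0.0035,0,-0.018,0,0.019,0,0.1],[-0.005,0,-0.024,0,0.025,0,0.1],[-0.0065,0,-0.03,0,0.031,0,0.1],[-0.008,0,-0.036,0,0.0375,0,0.1],[-0.01,0,-0.0415,0,0.044,0,0.1],[-0.012,0,-0.0475,0,0.05,0,0.1],[-0.014,0,-0.053,0,0.056,0,0.1],[-0.0165,0,-0.0585,0,0.0625,0,0.1]],
])

```text
time_s: 13.35
eef_pos: [0.4862, 0.2131, 0.1838]
tcp_rot: [[-0.988, -0.078, -0.133], [-0.077, 0.997, -0.008], [0.133, 0.002, -0.991]]
wrist_force: [-1.1, 6.1, -5.6]
grip_width: 0.0254
grip_force: 30.0
```

```bash
python3 -c "
from arc import *
delta([.4733,.2115,.137],R(94.4,7.5,4.4))
arc([0,0,.137],4.5,15,np.arange(18,46,3),.5)"
```

```text
t 13.35 pos [0.4862 0.2131 0.1838] d [ 0.0083 -0.0009  0.0602] w [ 0.0009 -0.0012  0.0006] grip 0.02537163165812576 29.99921104637906 F [-1.1  6.1 -5.6] q [ 10.6  25.8  85.1   1.   76.7 -84.2]
18 [-0.0036  0.     -0.0117] [ 0.      0.0125 -0.    ]
21 [-0.0079  0.     -0.0232] [0.    0.025 0.   ]
24 [-0.0127  0.     -0.0344] [ 0.      0.0375 -0.    ]
27 [-0.0181  0.     -0.0454] [ 0.    0.05 -0.  ]
30 [-0.0241  0.     -0.056 ] [-0.      0.0625 -0.    ]
33 [-0.0307  0.     -0.0664] [ 0.     0.075 -0.   ]
36 [-0.0377  0.     -0.0764] [ 0.      0.0875 -0.    ]
39 [-0.0453  0.     -0.086 ] [-0.   0.1 -0. ]
42 [-0.0534  0.     -0.0952] [ 0.      0.1125 -0.    ]
45 [-0.0619  0.     -0.1039] [ 0.     0.125 -0.   ]
```

Going well, with the load carried and low forces. Continuing to 45°.

move_arm([
  [[-0.0036,0,-0.0117,0,0.0125,0,0.1],[-0.008,0,-0.023,0,0.025,0,0.1],[-0.0125,0,-0.0345,0,0.0375,0,0.1],[-0.018,0,-0.0455,0,0.05,0,0.1],[-0.024,0,-0.056,0,0.0625,0,0.1],[-0.0305,0,-0.0665,0,0.075,0,0.1],[-0.0375,0,-0.0765,0,0.0875,0,0.1],[-0.0455,0,-0.086,0,0.1,0,0.1],[-0.0535,0,-0.095,0,0.1125,0,0.1],[-0.062,0,-0.104,0,0.125,0,0.1]],
])

```text
time_s: 14.35
eef_pos: [0.5459, 0.2179, 0.2603]
tcp_rot: [[-0.919, -0.079, -0.386], [-0.073, 0.997, -0.029], [0.387, 0.002, -0.922]]
wrist_force: [-3.3, 6.3, -4.0]
grip_width: 0.0257
grip_force: 30.0
```

```bash
python3 -c "
from arc import *
delta([.4733,.2115,.137],R(94.4,22.5,4.4))
arc([0,0,.137],4.5,45,np.arange(46.5,61.1,1.5),.5)"
```

```text
t 14.35 pos [0.5459 0.2179 0.2603] d [ 0.0245 -0.0011  0.1773] w [ 0.0005 -0.002   0.0012] grip 0.02570211431467551 29.999494159128517 F [-3.3  6.3 -4. ] q [  9.5  38.3  55.8   2.1 108.6 -84.7]
46.5 [-0.0032 -0.     -0.0052] [-0.      0.0062  0.    ]
48.0 [-0.0065 -0.     -0.0103] [-0.      0.0125 -0.    ]
49.5 [-0.01   -0.     -0.0154] [-0.      0.0188  0.    ]
51.0 [-0.0136  0.     -0.0203] [ 0.     0.025 -0.   ]
52.5 [-0.0173  0.     -0.0252] [ 0.      0.0313 -0.    ]
54.0 [-0.0212  0.     -0.0299] [-0.      0.0375  0.    ]
55.5 [-0.0252  0.     -0.0346] [-0.      0.0438  0.    ]
57.0 [-0.0293  0.     -0.0391] [-0.    0.05 -0.  ]
58.5 [-0.0335  0.     -0.0436] [-0.      0.0563 -0.    ]
60.0 [-0.0378  0.     -0.0479] [-0.      0.0625 -0.    ]
```

move_arm([
  [[-0.003,0,-0.005,0,0.006,0,0.1],[-0.0065,0,-0.0103,0,0.0125,0,0.1],[-0.01,0,-0.0154,0,0.019,0,0.1],[-0.0136,0,-0.0203,0,0.025,0,0.1],[-0.0173,0,-0.0252,0,0.0313,0,0.1],[-0.0212,0,-0.03,0,0.0375,0,0.1],[-0.0252,0,-0.0346,0,0.044,0,0.1],[-0.0293,0,-0.039,0,0.05,0,0.1],[-0.0335,0,-0.0436,0,0.056,0,0.1],[-0.0378,0,-0.048,0,0.0625,0,0.1]],
])

```text
time_s: 15.35
eef_pos: [0.5886, 0.2213, 0.2841]
tcp_rot: [[-0.862, -0.079, -0.501], [-0.069, 0.997, -0.038], [0.503, 0.002, -0.865]]
wrist_force: [-3.7, 6.5, -1.1]
grip_width: 0.0256
grip_force: 30.0
```

move_arm([
  [[0,0,0,0,0,0,0.1],[0,0,0,0,0,0,0.1],[0,0,0,0,0,0,0.1],[0,0,0,0,0,0,0.1],[0,0,0,0,0,0,0.1],[0,0,0,0,0,0,0.1],[0,0,0,0,0,0,0.1],[0,0,0,0,0,0,0.1],[0,0,0,0,0,0,0.1],[0,0,0,0,0,0,0.1]],
])

```text
time_s: 16.35
eef_pos: [0.5885, 0.2213, 0.2841]
tcp_rot: [[-0.862, -0.079, -0.501], [-0.069, 0.997, -0.038], [0.502, 0.002, -0.865]]
wrist_force: [-4.3, 6.0, -1.3]
grip_width: 0.0256
grip_force: 30.0
```

```bash
python3 -c "
from arc import *
delta([.4733,.2115,.137],R(94.4,30,4.4))
im,d,K,T=grab('side'); cv2.imwrite('pics/s3.png',im); P=cloud(d,K,T)
b=np.radians(4.5); ex=np.array([np.cos(b),np.sin(b),0]); ey=np.array([-np.sin(b),np.cos(b),0])
h=np.array([.5492+.1097,.2173+.0086,.11]); Q=P-h; X=Q@ex; Y=Q@ey; Z=Q[...,2]
lab=cv2.cvtColor(im,cv2.COLOR_BGR2HSV)
M=(Z>.03)&(Z<.20)&(X<.02)&(X>-.16)&(abs(Y)<.118)&(lab[...,2]>90)&(lab[...,1]>40)&(lab[...,0]<30)
x,y,z=X[M],Y[M],Z[M]; print(M.sum())
A=np.c_[x,y,np.ones(len(x))]
k=np.ones(len(x),bool)
for _ in range(6):
  c=np.linalg.lstsq(A[k],z[k],rcond=None)[0]; r=z-A@c; k=abs(r)<max(.004,1.5*np.median(abs(r)))
print(c,'lid angle',-np.degrees(np.arctan(c[0])),k.sum())
e=np.array(env.observe()['eef_pos'])-h; u=[e@ex,e[2]]; print('from tcp', np.degrees(np.arctan2(u[1],-u[0]))-np.degrees(np.arctan2(.027,.185)),np.hypot(*u))
"
```

```text
t 16.35 pos [0.5885 0.2213 0.2841] d [ 0.0326 -0.0011  0.2315] w [ 0.0002 -0.0011  0.0015] grip 0.025573584512522285 29.999863193370402 F [-4.3  6.  -1.3] q [  9.   49.8  34.    2.9 126.2 -84.4]
328
[-1.69427238  0.03266758  0.00257357] lid angle 59.449881365864556 192
from tcp 59.62553414116808 0.18785178864381677
```

View pics/s3.png

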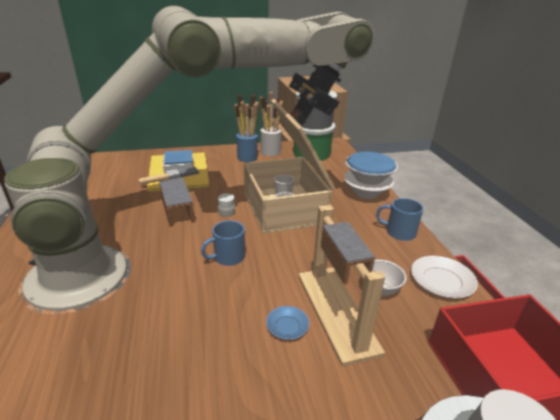

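The side view shows the lid open at (305,140), held by the fingers, at about 59.5° both from the image fit and from the TCP. The rest hangs on the dowel at (347,245), and the bystanders are where they were. Handing in.

```bash
python3 -c "
from station import env
print(env.sign_off())"
```

```text
the job is handed in; nothing more can be done
None
```

The wrist rest hangs astride the dowel, released, the fingers hold the lid at about 59.5° by my measurement, and the job is handed in; the sign-off gave no verdict.

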